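# Stack the opened tea carton and hold the bag clip gaping over its fin

## Task

Stack the opened tea carton (red, with the card fin standing up on its top) squarely on top of the two green closed cartons, long sides the same way, and let go of it. Then take the blue spring clip by its two wings, squeeze it wide open and bring it down over the middle of the fin's top edge, one jaw on each side of the card and neither touching it, well over the edge but without resting on the carton. Finish like that, still holding the clip squeezed open and not letting it shut, and leave the column and everything else standing undisturbed.

Things in the scene. Friction and masses are not known exactly. Their poses are not given: they have to be found in the camera images.
- open_center (a point): Centre of the opened tea carton, red with cream bands, 56 x 100 x 45 mm (x, y, z), 100 to 210 g, loose, on the counter; 22.5 mm above its underside. A card fin stands on its top. Grip it across the 56 mm sides (along x), 28 to 33 mm above its underside, fin between the fingers; about 20 N holds it. Both ways round are alike.
- fin_top (a point): Middle of the top edge of the stiff cream card fin that stands upright along the middle of the opened carton's top: 3 mm thick (x), 84 mm long (y), 22 mm high. The point is 44.5 mm above open_center; same axes (x across the card, y along its edge, z up).
- mid_center (a point): Upper of the two closed green tea cartons of the column, 56 x 100 x 45 mm (x, y, z), loose, about 180 g; the point is its centre. Its top, 22.5 mm above this point and 90 mm above the counter, is where the opened carton goes.
- low_center (a point): Lower green carton of the column, same size, about 220 g, loose, standing on the counter; the point is its centre, 22.5 mm above the counter. The upper one is already squarely on it.
- clip_grip (a point): Point midway between the two wings of the blue spring clip, half-way up them, 67 mm above the counter: grip here from above, squeezing along y (wing to wing); x runs along the pivot pin, z up. Shut, the wings slope outwards, 34 mm over their outer faces here and 42 mm at the top, 32 mm wide along x. The pin is 22 mm lower.
- jaw_a (a point): Middle of the inner lower edge of the white lip of the jaw on the clip's +y side; each lip is 44 mm long (x) and 7 mm high. With the clip held fully squeezed it hangs upright, the inner lower edges 66 mm below the middle of the grip (half-way up the wings) and 21 mm apart; the lips then reach 24 mm out to each side.
- jaw_b (a point): The same on the other jaw (-y side). With the clip shut, the two meet at the counter under clip_grip.
- clip_spread (a joint): How far the clip is open: 0 shut, 0.45 rad fully open, where the wings' outer faces are parallel, 24 mm apart, and a stop is reached. That takes about 12 N on the wings; 20 to 30 N keeps it there without harm. The spring always pulls it shut.
- kettle: Bystander: cream-white enamel kettle at the back, about 182 x 219 x 211 mm, origin under its middle. Leave alone.
- vinegar: Bystander: square glass bottle with a cork at the back, 66 x 65 x 136 mm, origin under its middle, loose. Leave alone.
- cocoa: Bystander: round printed tin at the back, 58 mm across, 72 mm tall, origin under its middle, loose. Leave alone.
- mug_cream: Bystander: two-coloured mug at the back right, 90 x 122 x 105 mm, loose. Leave alone.
- clip: Blue spring bag clip with white lips, loose, about 80 g, standing upright on its jaws, wings up, 83 mm tall. Origin on the counter under clip_grip while it stands shut; same axes. They belong to the +y half, which leans 0.225 rad when the clip is held fully squeezed.
- carton_open: The opened carton; origin at the centre of its underside. Same axes as open_center.

How it is judged:
By the outcome, as a careful person would: the job done as asked, in the order asked, and still so for the second after the job is handed in, while the arm keeps its last pose, push and grip.
It also fails if it takes over 58 s, if anything falls off the work surface, if the arm or the gripper's body presses on something with over 40 N, if the wrist force passes 120 N, or if a joint passes its speed limit or range.

## Robot

A 6-joint arm with a two-finger parallel gripper is mounted at the origin on a cart in front of the work surface, level with it; the furniture and walls round the work are solid. World frame = base frame: x ahead of the robot, y to its left, z up, the work surface at z = 0. Lengths are in m, angles in rad, forces in N, time in s.
With the tool pointing down it reaches from about 0.35 to 0.975 m from the base axis. Payload 7.1 kg.
Tool frame: the origin (TCP) lies midway between the tips of the shut fingers; the grasp point (between the pads) lies 19 mm behind it; z points along the fingers, x is the direction in which the jaws open and shut, and the axes are right-handed (so a half turn about z gives the same grasp; the last joint's range is limited). The gripper opens to 88 mm and grips with 3 to 60 N. Pads are 20 mm wide; open, the fingers measure 115 mm over their backs; the gripper's body (75 mm by 178 mm) begins 61 mm behind the grasp point.
Start: joints at [1.1, 0.423, 1.63, -0, 1.089, -0.019], TCP at [0.273, 0.562, 0.198] pointing down, gripper open.
Joint ranges: [-3, 3], [-0.9, 2.11], [0.09, 2.58], [-1.31, 4.45], [0.11, 2.69], [-2.54, 2.54]. Speed limits (rad/s): [2.39, 2.39, 3.01, 3.14, 3.14, 3.14].

## Interface

Orientations are given as a unit quaternion [w, x, y, z].
In Python, from station import move_pose, movel, movej, command_gripper, wait, inverse_kinematics, read_camera, camera_info, MotionError, job_done, get_time, get_joint_pos, get_qvel, get_effort, get_tcp_pos, get_ee_rot, get_ft_force, get_ft_torque, get_grip_width gives the robot as it stands. Calls block until the motion is done:
- move_pose(position, orientation): joint-space move of the TCP to a pose.
- movel(position, frame=None, v=0.15, until_force=None): straight line of the TCP; frame=None keeps the orientation; v is the mean speed in m/s. With until_force (N) it stops when the force on the tool has changed by that much, and returns True; else False.
- movej(angles): joint-space move.
- command_gripper(opening): opening from 0.0 (shut) to 1.0 (fully open); the grip force is fixed at half the most; returns when the fingers have stopped.
- wait(seconds).
- inverse_kinematics(position, orientation): joint angles nearest the present ones, or None.
- read_camera(name): name is "scene" or "side" or "wrist"; returns the picture (384x512x3 uint8, red, green, blue); there is no depth.
- camera_info(name): a dict with "intrinsics" (3x3 intrinsics, pixels), "dist" ([k1, k2, p1, p2, k3] as OpenCV has them; the pictures are not rectified), "T" (4x4, takes a point from camera to world coordinates); the wrist camera has in their place "tool_from_camera" (4x4, takes a point from camera to tool coordinates, whose origin is the TCP and whose axes are the tool frame's). Camera axes: x right, y up, looking along -z (the intrinsics and any distortion apply to the point x, -y, -z); pixel columns grow to the right and rows downward; lengths in m; the calibration is good to about 2 mm. A picture is of the moment at which its call begins: read the wrist's pose just before it. camera_info takes no time and is no camera call.
A pose or a line that the arm cannot do raises MotionError and nothing moves.
- job_done(): hands the job in, once; it reports no verdict.
Readings, each from a call of its own:
- get_time(): time.
- get_joint_pos(): joint angles.
- get_qvel(): joint speeds.
- get_effort(): joint torques, N m.
- get_tcp_pos(): TCP position.
- get_ee_rot(): TCP orientation.
- get_ft_force(): force on the tool from outside, world axes, zero at the start.
- get_ft_torque(): the same for the moment, N m.
- get_grip_width(): opening from 0.0 (shut) to 1.0 (fully open).
Only numpy, scipy, OpenCV 4.12 (cv2) and the standard library are available. Lean on these libraries where they do the work, as an engineer would, in place of code of your own. Each camera call takes 0.05 s, during which the arm holds its last target.

## Working session

There is one attempt and no reset: what is moved stays moved. The work goes in short steps, each a Python script; the robot and the scene stay as the last script left them, time stands still between calls to the robot, and variables do not carry over. Pictures are saved under pics/ and viewed, and the job is handed in when it is done.

```bash
ls; mkdir -p pics
python3 - <<'E'
from station import *
import cv2,numpy as np
print(get_time())
for n in ["scene","side","wrist"]:
    im=read_camera(n); cv2.imwrite(f"pics/{n}0.png",im[:,:,::-1])
    print(n,{k:np.round(v,4).tolist() for k,v in camera_info(n).items()})
print(get_time(),get_tcp_pos(),get_ee_rot())
E
```

```text
pics
0.0
scene {'intrinsics': [[402.6336, 0.0, 253.9739], [0.0, 402.6336, 191.2636], [0.0, 0.0, 1.0]], 'dist': [0.0035, 0.0, 0.0, 0.0, 0.0], 'T': [[0.8049, 0.4684, -0.3644, 0.2898], [-0.5934, 0.627, -0.5047, -0.4821], [-0.0079, 0.6225, 0.7826, 0.7417], [0.0, 0.0, 0.0, 1.0]]}
side {'intrinsics': [[358.4064, 0.0, 257.1414], [0.0, 358.4064, 190.4386], [0.0, 0.0, 1.0]], 'dist': [-0.0891, 0.0, 0.0, 0.0, 0.0], 'T': [[-0.9855, 0.086, -0.1465, 0.4704], [-0.1699, -0.4818, 0.8597, 0.6881], [0.0034, 0.8721, 0.4894, 0.4791], [0.0, 0.0, 0.0, 1.0]]}
wrist {'intrinsics': [[341.0662, 0.0, 258.2871], [0.0, 341.0662, 194.7534], [0.0, 0.0, 1.0]], 'dist': [-0.0534, 0.0, 0.0, 0.0, 0.0], 'tool_from_camera': [[1.0, 0.001, 0.0003, 0.0012], [0.001, -0.9677, -0.2519, -0.0678], [0.0, 0.2519, -0.9677, -0.1862], [0.0, 0.0, 0.0, 1.0]]}
0.15 [0.2726092  0.56187848 0.19754655] [ 3.18398457e-04  8.47516933e-01  5.30767973e-01 -5.52467762e-04]
```

View pics/scene0.png

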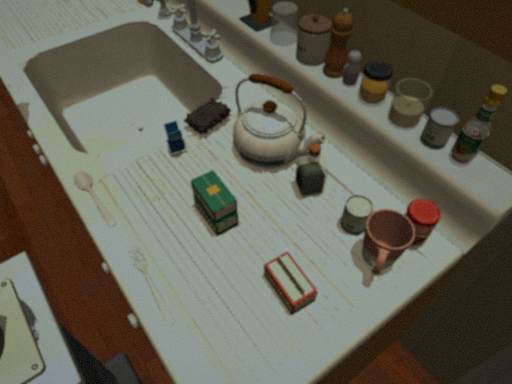

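View pics/side0.png

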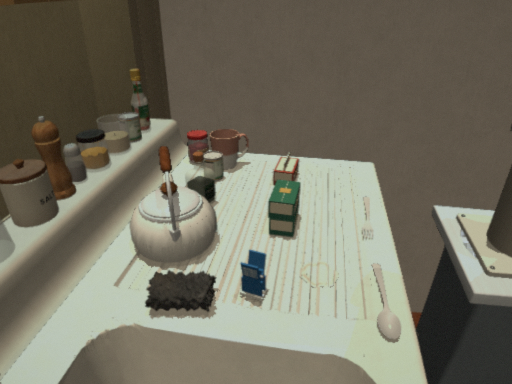

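View pics/wrist0.png

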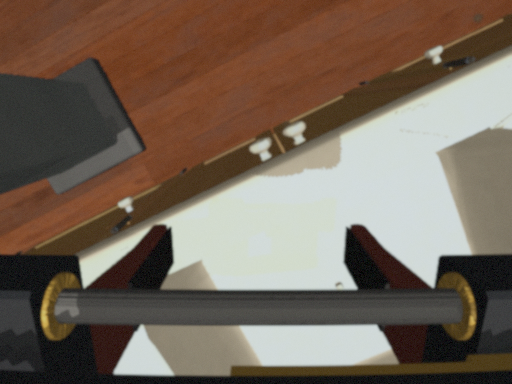

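The scene shows the clip at about (174,138), the green column at (215,202) and the red carton at (290,281). The side view shows the same three at (254,275), (284,207) and (287,170). I'll write the helpers, then enlarge these areas.

```bash
cat > h.py <<'E'
from station import *
import cv2,numpy as np
from scipy.spatial.transform import Rotation as R
def q2R(q): return R.from_quat([q[1],q[2],q[3],q[0]]).as_matrix()
def toolT():
    T=np.eye(4);T[:3,:3]=q2R(get_ee_rot());T[:3,3]=get_tcp_pos();return T
def cam(n,tT=None):
    c=camera_info(n); T=np.array(c['T']) if 'T' in c else tT@np.array(c['tool_from_camera'])
    return np.array(c['intrinsics']),np.array(c['dist']),T
def rays(c,px):
    K,d,T=c; p=cv2.undistortPoints(np.array(px,float).reshape(-1,1,2),K,d).reshape(-1,2)
    D=np.c_[p[:,0],-p[:,1],-np.ones(len(p))]@T[:3,:3].T
    return T[:3,3],D
def plane(c,px,z):
    o,D=rays(c,px); return o+D*((z-o[2])/D[:,2])[:,None]
def proj(c,P):
    K,d,T=c; P=np.atleast_2d(P); q=(P-T[:3,3])@T[:3,:3]; q=q*[1,-1,-1]
    return cv2.projectPoints(q,np.zeros(3),np.zeros(3),K,d)[0].reshape(-1,2)
def tri(c1,p1,c2,p2):
    A=[];b=[]
    for c,p in((c1,p1),(c2,p2)):
        o,D=rays(c,[p]);D=D[0]/np.linalg.norm(D[0]);M=np.eye(3)-np.outer(D,D);A.append(M);b.append(M@o)
    return np.linalg.lstsq(np.vstack(A),np.hstack(b),rcond=None)[0]
# tool down with jaw axis (tool x) at world yaw a
def down(a):
    M=np.array([[np.cos(a),np.sin(a),0],[np.sin(a),-np.cos(a),0],[0,0,-1]]).T
    M=np.c_[[np.cos(a),np.sin(a),0],[np.sin(a),-np.cos(a),0],[0,0,-1]]
    x,y,z,w=R.from_matrix(M).as_quat();return np.array([w,x,y,z])
def snap(n,name):
    im=read_camera(n); cv2.imwrite(f"pics/{name}.png",im[:,:,::-1]); return im
E
python3 - <<'E'
import cv2,numpy as np
a=cv2.imread('pics/scene0.png');b=cv2.imread('pics/side0.png')
def cr(i,x,y,w=64,h=48,s=5): return cv2.resize(i[y-h//2:y+h//2,x-w//2:x+w//2],None,fx=400/w,fy=400/w,interpolation=cv2.INTER_CUBIC)
cv2.imwrite('pics/z1.png',np.vstack([np.hstack([cr(a,174,138),cr(a,290,281)]),np.hstack([cr(b,256,275),cr(b,287,170)])]))
from h import *
s=cam('scene');d=cam('side')
print(plane(s,[(174,150),(215,180),(290,265)],0.045), plane(d,[(253,295)],0))
for c in (s,d): print(proj(c,[[.6,.2,0],[.7,.2,0],[.6,.3,0]]))
E
```

```text
[[ 0.53511631  0.18499106  0.045     ]
 [ 0.56284774  0.0462064   0.045     ]
 [ 0.56204202 -0.22059281  0.045     ]] [[0.55563252 0.22815882 0.        ]]
[[196.06993226 148.06880566]
 [228.20639707 131.97705531]
 [176.78806054 126.86307759]]
[[232.57810934 281.1827848 ]
 [182.27375156 274.56085469]
 [218.95962833 322.71649549]]
```

View pics/z1.png

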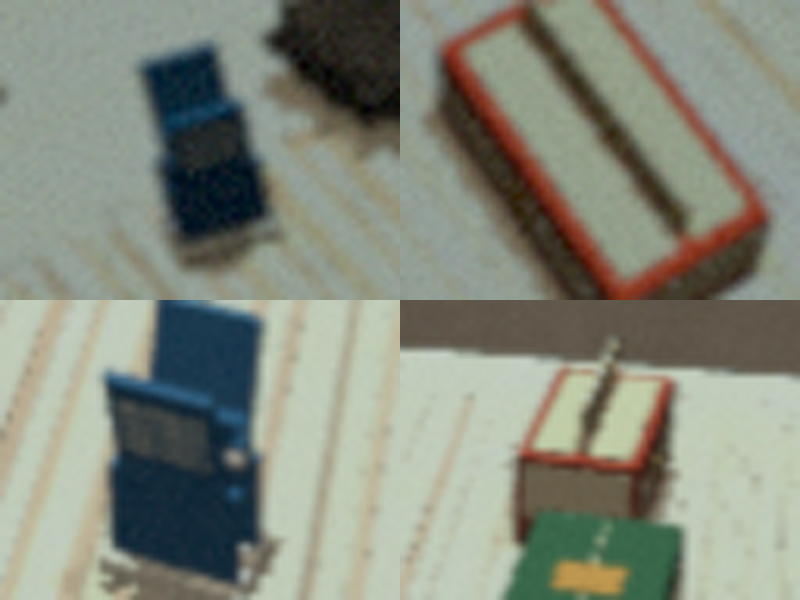

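The column is near (0.56,0.05), the carton near (0.56,-0.22) and the clip near (0.54,0.19), all roughly aligned with the world axes. Next is one overhead wrist picture that takes in all three.

Run:
```python
from h import *
move_pose([0.60,0.0,0.30],down(np.pi/2))
T=toolT(); np.save('T1.npy',T); snap('wrist','w1'); print(get_time(),T.round(4).tolist(),get_joint_pos())
c=cam('wrist',T); print(proj(c,[[.54,.19,.08],[.56,.05,.09],[.56,-.22,.045]]))
```

```text
2.5417 [[-0.0008, 1.0, -0.0003, 0.5999], [1.0, 0.0008, 0.0002, 0.0007], [0.0002, -0.0003, -1.0, 0.2998], [0.0, 0.0, 0.0, 1.0]] [-1.86135029e-02  2.88195415e-01  1.58478063e+00  1.41838179e-04
  1.26886914e+00 -1.59040399e+00]
[[418.72183024 113.85484512]
 [300.66112254 130.94168115]
 [ 86.95776592 129.39458155]]
```

View pics/w1.png

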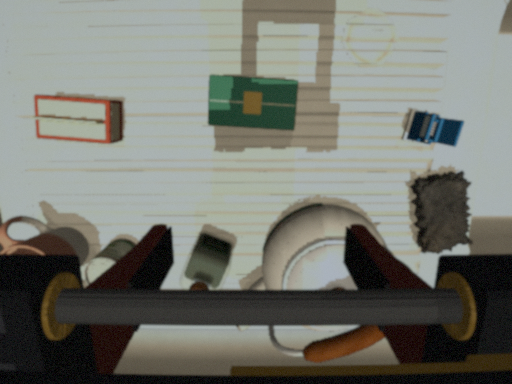

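The overhead view shows the carton's red rim at corners (36,96) to (109,143), the column's green top at (209,75) to (297,130), and the clip at (405–462,108–146). Everything is slightly yawed. I'll extract each by colour.

Run:
```python
from h import *
im=cv2.imread('pics/w1.png'); hsv=cv2.cvtColor(im,cv2.COLOR_BGR2HSV); T=np.load('T1.npy'); c=cam('wrist',T)
H,S,V=[hsv[...,i].astype(int) for i in range(3)]
def big(m):
    n,l,st,_=cv2.connectedComponentsWithStats(m.astype(np.uint8)); k=1+np.argmax(st[1:,4]); return (l==k).astype(np.uint8),st[k]
yy,xx=np.mgrid[:384,:512]
red=((H<8)|(H>172))&(S>110)&(V>110)&(yy<160)&(xx<140)
grn=(H>50)&(H<95)&(S>70)&(yy<160)&(xx>190)&(xx<320)
blu=(H>95)&(H<125)&(S>100)&(yy<170)&(xx>390)
def rect(m,z,name):
    m,st=big(m); m=cv2.morphologyEx(m,cv2.MORPH_CLOSE,np.ones((3,3)))
    ct=max(cv2.findContours(m,0,1)[0],key=cv2.contourArea)
    P=plane(c,ct.reshape(-1,2),z)[:,:2]
    r=cv2.minAreaRect((P*1000).astype(np.float32)); print(name,st,'rect',r, '\n',proj(c,np.c_[cv2.boxPoints(r)/1000,[z]*4]).round(1).tolist())
rect(red,.045,'red'); rect(grn,.09,'grn'); rect(blu,.067,'blu')
z=lambda x,y,w,h: cv2.resize(im[y:y+h,x:x+w],(w*4,h*4),interpolation=cv2.INTER_CUBIC)
cv2.imwrite('pics/z2.png',np.vstack([np.hstack([z(200,65,110,75),z(395,95,80,75)]),np.hstack([z(25,80,110,75),z(395,95,80,75)*0+cv2.cvtColor(z(395,95,80,75)[...,0],cv2.COLOR_GRAY2BGR)])]))
```

```text
red [ 35  96  76  47 549] rect ((546.1519775390625, -237.742431640625), (98.18865966796875, 54.11091613769531), 84.93231964111328) 
 [[34.4, 94.3], [36.8, 136.8], [110.1, 142.7], [109.6, 100.0]]
grn [ 210   76   87   28 1793] rect ((514.1260375976562, -4.711757659912109), (96.35749053955078, 25.555849075317383), 86.29724884033203) 
 [[210.1, 74.7], [209.3, 98.4], [294.8, 104.0], [296.8, 80.5]]
blu [409 113  54  32 980] rect ((558.9365234375, 219.13595581054688), (61.33728790283203, 34.41855239868164), 77.76879119873047) 
 [[416.5, 109.9], [407.9, 137.8], [453.6, 148.7], [462.9, 121.5]]
```

View pics/z2.png

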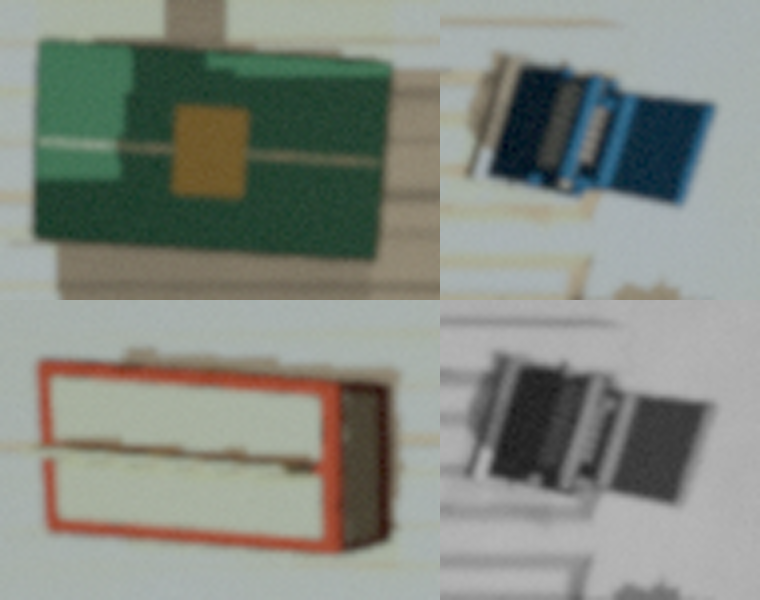

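The carton fit is good: centre (0.546,-0.238), yaw about -5°. Shadow broke up the green mask, so I'll fit the column's outer edges with a wider mask. I'll also cross-check the carton in the scene view and check clearance to the mug and kettle.

Run:
```python
from h import *
im=cv2.imread('pics/w1.png'); T=np.load('T1.npy'); c=cam('wrist',T); s=cam('scene'); d=cam('side')
print('mug/tin/vin/kettle edge',plane(c,[(20,215),(75,225)],.1).round(3).tolist(),plane(c,[(95,243)],.07).round(3).tolist(),plane(c,[(205,226)],.12).round(3).tolist(),plane(c,[(325,197)],.1).round(3).tolist())
def grn(im,x0,x1,y0,y1):
    hsv=cv2.cvtColor(im,cv2.COLOR_BGR2HSV).astype(int);b,g,r=[im[...,i].astype(int) for i in range(3)]
    m=np.zeros(im.shape[:2],np.uint8); mm=((g-r>12))|((r-b>50)); m[y0:y1,x0:x1]=mm[y0:y1,x0:x1]; m=cv2.morphologyEx(m,cv2.MORPH_OPEN,np.ones((3,3)));return cv2.morphologyEx(m,cv2.MORPH_CLOSE,np.ones((9,9)))
m=grn(im,200,310,65,140); ct=max(cv2.findContours(m,0,1)[0],key=cv2.contourArea)
P=plane(c,ct.reshape(-1,2),.09)[:,:2]; r=cv2.minAreaRect((P*1000).astype(np.float32)); print('grn',r,proj(c,np.c_[cv2.boxPoints(r)/1000,[.09]*4]).round(1).tolist())
ap=cv2.approxPolyDP(ct,4,True).reshape(-1,2); print(ap.tolist(),plane(c,ap,.09)[:,:2].round(4).tolist())
# scene view of carton top: red rim
i2=cv2.imread('pics/scene0.png');h2=cv2.cvtColor(i2,cv2.COLOR_BGR2HSV).astype(int)
rm=(((h2[...,0]<8)|(h2[...,0]>172))&(h2[...,1]>110)&(h2[...,2]>90)); rm[:240]=0; rm[:,330:]=0; rm[:,:250]=0
rm=rm.astype(np.uint8); ct=max(cv2.findContours(rm,0,1)[0],key=cv2.contourArea)
P=plane(s,ct.reshape(-1,2),.045)[:,:2]; print('scene red',cv2.minAreaRect((P*1000).astype(np.float32)))
```

```text
mug/tin/vin/kettle edge [[0.659, -0.29, 0.1], [0.671, -0.222, 0.1]] [[0.707, -0.215, 0.07]] [[0.665, -0.059, 0.12]] [[0.636, 0.08, 0.1]]
grn ((527.8626098632812, -6.2558135986328125), (98.5167236328125, 54.701412200927734), 86.00831604003906) [[208.7, 73.6], [206.9, 123.7], [292.8, 129.7], [297.4, 80.0]]
[[209, 76], [209, 123], [293, 127], [297, 80]] [[0.4997, -0.0532], [0.551, -0.0549], [0.5556, 0.0411], [0.504, 0.0444]]
scene red ((544.208740234375, -240.9354705810547), (98.38020324707031, 53.81037521362305), 85.56515502929688)
```

Run:
```python
from h import *
move_pose([0.545,-0.29,0.20],down(np.radians(-4.8)))
T=toolT(); np.save('T2.npy',T); im=snap('wrist','w2')[:,:,::-1]; print(get_time())
c=cam('wrist',T)
h2=cv2.cvtColor(np.ascontiguousarray(im),cv2.COLOR_BGR2HSV).astype(int)
rm=(((h2[...,0]<8)|(h2[...,0]>172))&(h2[...,1]>110)&(h2[...,2]>90)).astype(np.uint8)
uv=proj(c,[[.545,-.239,.045]])[0];print(uv)
y,x=np.mgrid[:384,:512]; rm[(abs(x-uv[0])>90)|(abs(y-uv[1])>110)]=0
cts=cv2.findContours(rm,0,1)[0]; ct=max(cts,key=cv2.contourArea)
P=plane(c,ct.reshape(-1,2),.045)[:,:2]; r=cv2.minAreaRect((P*1000).astype(np.float32)); print(r,cv2.boundingRect(ct))
```

```text
3.7833
[252.36549741 126.30300736]
((546.9576416015625, -239.4105987548828), (97.3071517944336, 54.3957633972168), 85.3243408203125) (226, 75, 57, 101)
```

View pics/w2.png

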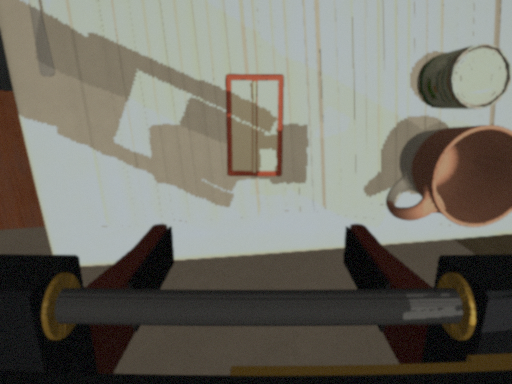

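The carton sits at (226–283,75–176), square to the tool, centre (0.547,-0.2395), yaw -4.7°. Grasping it now.

Run:
```python
from h import *
q=down(np.radians(-4.7))
move_pose([0.547,-0.2395,0.11],q)
print(get_tcp_pos(),get_ft_force())
print(movel([0.547,-0.2395,0.0115],v=0.12,until_force=8),get_tcp_pos())
command_gripper(0.0); print(get_grip_width()*88,get_ft_force(),get_time())
movel([0.547,-0.2395,0.16],v=0.15)
print(get_tcp_pos(),get_ft_force(),get_grip_width()*88,get_time())
```

```text
[ 0.5478927  -0.23915578  0.11065079] [-0.02980428 -0.14517406  0.57474424]
False [ 0.54761979 -0.23991702  0.01224892]
55.805138654895934 [-1.22573243 -0.46567039  3.49751645] 5.8417
[ 0.54630989 -0.23918471  0.15902014] [-0.07452645  0.59684369 -1.70023507] 55.49541123756576 6.9833
```

Run:
```python
from h import *
move_pose([0.528,-0.10,0.25],down(np.radians(-4.3)))
wait(.15)
T=toolT(); np.save('T3.npy',T); im=np.ascontiguousarray(snap('wrist','w3')[:,:,::-1]); print(get_time())
c=cam('wrist',T)
b,g,r=[im[...,i].astype(int) for i in range(3)]
uv=proj(c,[[.528,-.006,.09]])[0];print(uv)
y,x=np.mgrid[:384,:512]
m=(((g-r>12))|(r-b>50))&(abs(x-uv[0])<50)&(abs(y-uv[1])<75)
m=cv2.morphologyEx(m.astype(np.uint8),cv2.MORPH_OPEN,np.ones((3,3)));m=cv2.morphologyEx(m,cv2.MORPH_CLOSE,np.ones((7,7)))
ct=max(cv2.findContours(m,0,1)[0],key=cv2.contourArea)
P=plane(c,ct.reshape(-1,2),.09)[:,:2]; R_=cv2.minAreaRect((P*1000).astype(np.float32)); print(R_,cv2.boundingRect(ct),proj(c,np.c_[cv2.boxPoints(R_)/1000,[.09]*4]).round(1).tolist())
```

```text
7.8917
[250.30952909  79.19351691]
((527.959716796875, -5.254364013671875), (99.2188720703125, 55.619686126708984), 86.298828125) (220, 23, 60, 108) [[223.3, 130.7], [279.0, 130.0], [279.0, 23.0], [219.6, 23.9]]
```

View pics/w3.png

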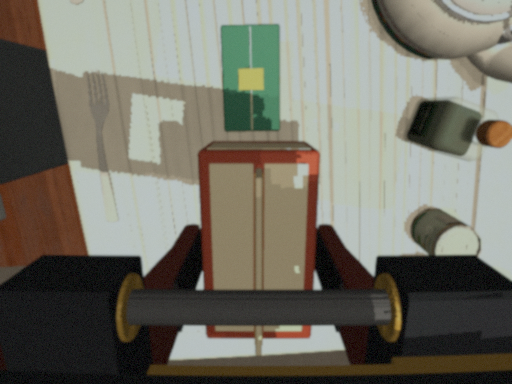

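The column top is at (220–280,23–131), centre about (0.528,-0.0053), yaw about -3.9°. The carton sits centred and straight in the hand. Placing it next.

Run:
```python
from h import *
q=down(np.radians(-3.9))
move_pose([0.5275,-0.0055,0.20],q)
movel([0.5275,-0.0055,0.118],v=0.1); wait(.2); p=get_tcp_pos(); f=get_ft_force(); print(p,f,2*np.degrees(np.arctan2(get_ee_rot()[2],get_ee_rot()[1])))
e=p[:2]-[0.5275,-0.0055]
tgt=np.array([0.5275,-0.0055])-e
print(movel([*tgt,0.097],v=0.03,until_force=4)); print(get_tcp_pos(),get_ft_force()); wait(.2); print(get_tcp_pos(),get_ft_force(),get_time())
```

```text
[ 0.52797863 -0.00550374  0.11864301] [-0.03558699 -0.12818427 -2.1983625 ] -3.897331487777779
True
[ 0.52701213 -0.00549689  0.10138169] [-0.42446686 -0.55398082  0.97295928]
[ 0.52693059 -0.00547621  0.1013603 ] [1.40704816 0.13793914 0.36076764] 10.3167
```

Run:
```python
from h import *
command_gripper(1.0); print(get_grip_width(),get_ft_force(),get_tcp_pos())
p=get_tcp_pos()
movel([p[0],p[1],0.20],v=0.15)
move_pose([0.528,-0.075,0.27],down(np.radians(-3.9))); wait(.1)
T=toolT(); np.save('T4.npy',T); im=np.ascontiguousarray(snap('wrist','w4')[:,:,::-1]);snap('scene','s4');snap('side','d4'); print(get_time())
c=cam('wrist',T)
h2=cv2.cvtColor(im,cv2.COLOR_BGR2HSV).astype(int)
rm=(((h2[...,0]<8)|(h2[...,0]>172))&(h2[...,1]>110)&(h2[...,2]>90)).astype(np.uint8)
uv=proj(c,[[.528,-.006,.135]])[0];print(uv)
y,x=np.mgrid[:384,:512]; rm[(abs(x-uv[0])>60)|(abs(y-uv[1])>90)]=0
ct=max(cv2.findContours(rm,0,1)[0],key=cv2.contourArea)
P=plane(c,ct.reshape(-1,2),.135)[:,:2]; r=cv2.minAreaRect((P*1000).astype(np.float32)); print(r,cv2.boundingRect(ct))
a=cv2.imread('pics/s4.png')[150:260,150:290];b=cv2.imread('pics/d4.png')[120:260,220:350]
cv2.imwrite('pics/z4.png',np.hstack([cv2.resize(a,(400,314)),cv2.resize(b,(400,314))]))
```

```text
1.0011936729585464 [0.21153294 0.16339966 1.01214355] [ 0.52635831 -0.00546865  0.10136538]
12.5333
[253.74625015 107.74389743]
((528.623779296875, 2.4283218383789062), (80.88331604003906, 54.00873565673828), 86.07377624511719) (223, 51, 62, 93)
```

View pics/w4.png

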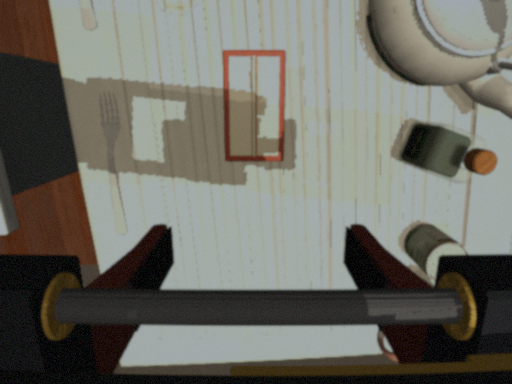

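View pics/z4.png

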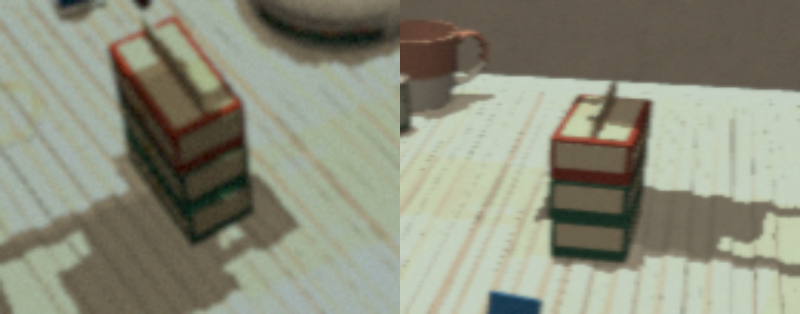

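The carton stands squarely on the column: its rim is at (223–285,50–161) in the wrist view, and all three cartons are flush in the scene and side crops. Next is a closer look at the clip.

Run:
```python
from h import *
c=cam('wrist',np.load('T4.npy'));im=cv2.imread('pics/w4.png')
b,g,r=[im[...,i].astype(int) for i in range(3)]
m=((r-g>35)).astype(np.uint8); m[:, :210]=0;m[:,300:]=0;m[180:]=0;m[:40]=0
m=cv2.morphologyEx(m,cv2.MORPH_CLOSE,np.ones((5,5)));ct=max(cv2.findContours(m,0,1)[0],key=cv2.contourArea)
P=plane(c,ct.reshape(-1,2),.135)[:,:2]; print('stack',cv2.minAreaRect((P*1000).astype(np.float32)),cv2.boundingRect(ct))
a=np.radians(74)
move_pose([0.595,0.20,0.25],down(a)); wait(.1)
T=toolT(); np.save('T5.npy',T); im=snap('wrist','w5'); print(get_time(),get_joint_pos()[5])
im=im[:,:,::-1]; uv=proj(cam('wrist',T),[[.545,.21,.067]])[0].astype(int); print(uv)
y0=max(uv[1]-60,0);x0=uv[0]-80
print(x0,y0);cv2.imwrite('pics/z5.png',cv2.resize(im[y0:y0+120,x0:x0+160],None,fx=5,fy=5,interpolation=cv2.INTER_CUBIC))
```

```text
stack ((528.18896484375, -5.124622344970703), (97.71192932128906, 54.48638153076172), 86.11759185791016) (223, 50, 62, 111)
13.775 -0.9856599138620955
[254 122]
174 62
```

View pics/z5.png

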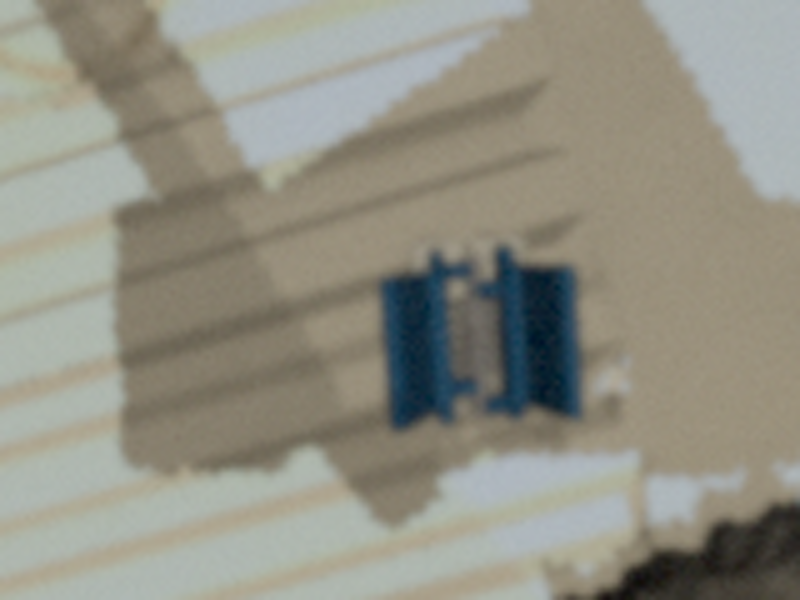

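The clip's wing top edges are at crop (383,280)–(400,428) and (580,265)–(578,415). Now I'll work out its centre and yaw.

Run:
```python
from h import *
c=cam('wrist',np.load('T5.npy')); im=cv2.imread('pics/w5.png')
px=np.array([(383,280),(400,428),(580,265),(578,415)])/5-.4+[174,62]
P=plane(c,px,.083)[:,:2]; print(P.round(4).tolist(), P.mean(0), np.linalg.norm(P[0]-P[2]),np.linalg.norm(P[1]-P[3]),np.linalg.norm(P[0]-P[1]))
for i,j in((0,1),(2,3)):
    d=P[j]-P[i]; print(np.degrees(np.arctan2(d[1],d[0])))
b,g,r=[im[...,i].astype(int) for i in range(3)]
m=((b-r>35)).astype(np.uint8); m[:, :240]=0;m[:,310:]=0;m[160:]=0;m[:95]=0
m=cv2.morphologyEx(m,cv2.MORPH_CLOSE,np.ones((9,9)));ct=max(cv2.findContours(m,0,1)[0],key=cv2.contourArea)
P=plane(c,ct.reshape(-1,2),.08)[:,:2]; print(cv2.minAreaRect((P*1000).astype(np.float32)),cv2.boundingRect(ct))
im=cv2.imread('pics/w5.png')
s=cam('scene');d=cam('side')
print(proj(s,[[.5495,.2065,.067]]),proj(d,[[.5495,.2065,.067]]))
```

```text
[[0.5389, 0.2075], [0.5686, 0.2024], [0.5471, 0.2467], [0.5763, 0.2384]] [0.55772753 0.2237541 ] 0.03999778582838375 0.03686470858517928 0.030184495219906227
-9.821544735199506
-15.756659524959073
((555.9227905273438, 223.3981475830078), (37.8460807800293, 32.33876037597656), 77.20083618164062) (251, 113, 38, 34)
[[173.34039561 135.87192551]] [[258.54656579 259.07677675]]
```

Run:
```python
from h import *
s=cam('scene');print(proj(s,[[.557,.2237,.083],[.557,.2237,0]]).round(1).tolist())
q=down(np.radians(77.2)); X=[0.557,0.2235]
move_pose([*X,0.14],q); wait(.1); p=get_tcp_pos(); print(p)
t=2*np.array(X)-p[:2]
print(movel([*t,0.048],v=0.1,until_force=6)); wait(.1); print(get_tcp_pos(),get_ft_force(),get_time())
snap('wrist','w6');snap('scene','s6');snap('side','d6')
a=cv2.imread('pics/s6.png')[85:175,120:240];b=cv2.imread('pics/d6.png')[200:320,190:350]
cv2.imwrite('pics/z6.png',np.hstack([cv2.resize(a,(400,300)),cv2.resize(b,(400,300))]))
```

```text
[[171.5, 125.7], [176.9, 150.0]]
[0.55949495 0.22362883 0.14237533]
False
[0.55511595 0.22358412 0.04878984] [ 0.0014002   0.60637565 -0.27960582] 15.5833
```

View pics/z6.png

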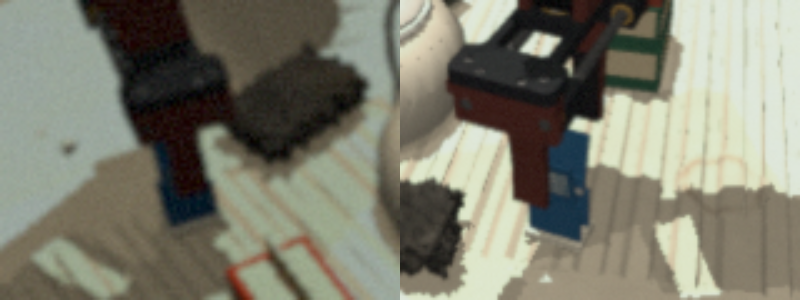

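View pics/w6.png

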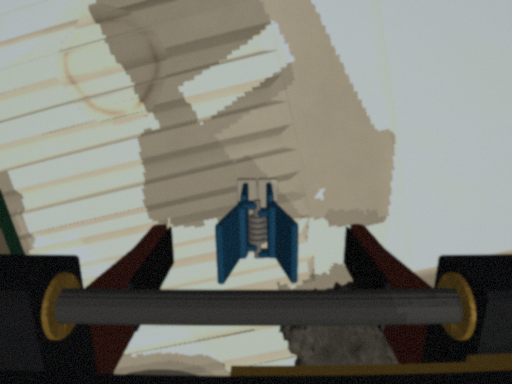

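Run:
```python
from h import *
T=toolT();c=cam('wrist',T);print(T[:3,3])
im=cv2.imread('pics/w6.png');cv2.imwrite('pics/z6b.png',cv2.resize(im[170:300,180:340],None,fx=5,fy=5,interpolation=cv2.INTER_CUBIC))
for z in (0.,-.019,-.035): print(z,proj(c,[(T@[0,yy,z,1])[:3] for yy in(-.01,0,.01)]).round(1).tolist())
```

```text
[0.55485653 0.22348887 0.04855908]
0.0 [[256.7, 210.1], [256.8, 226.7], [256.8, 242.7]]
-0.019 [[256.6, 221.0], [256.6, 239.0], [256.7, 256.6]]
-0.035 [[256.4, 232.0], [256.5, 251.6], [256.5, 270.5]]
```

View pics/z6b.png

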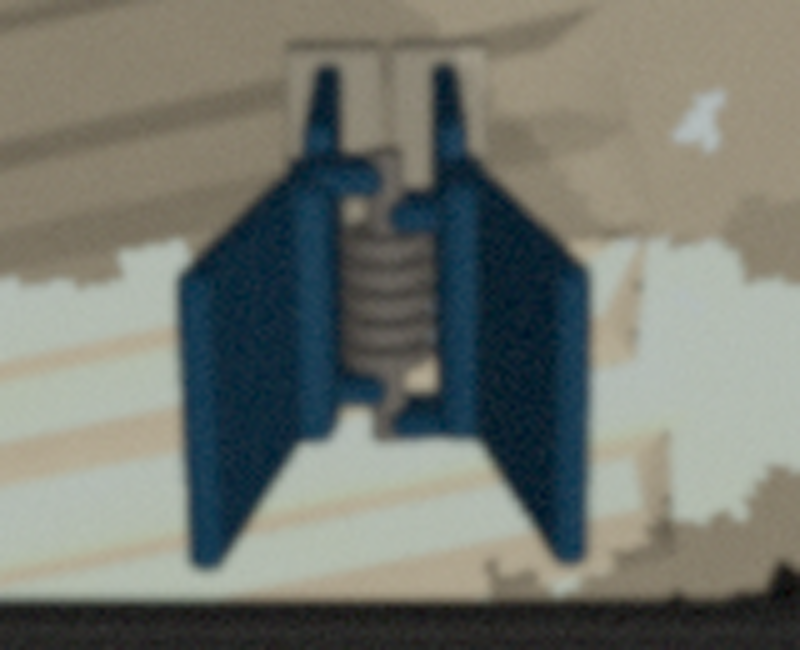

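The wings are symmetric about the tool axis: yaw about 0, and offset about 1.3 mm along the pin. So I can squeeze, lift and look.

Run:
```python
from h import *
command_gripper(0.0); print(get_grip_width()*88,get_ft_force(),get_time())
p=get_tcp_pos(); movel([p[0],p[1],0.12],v=0.1); wait(.2)
print(get_grip_width()*88,get_ft_force(),get_tcp_pos(),get_time())
snap('wrist','w7');snap('scene','s7');snap('side','d7')
im=cv2.imread('pics/w7.png')
a=cv2.imread('pics/s7.png')[70:160,110:230];b=cv2.imread('pics/d7.png')[140:290,170:370]
cv2.imwrite('pics/z7.png',np.hstack([cv2.resize(a,(400,300)),cv2.resize(b,(400,300))]))
cv2.imwrite('pics/z7b.png',cv2.resize(im[170:300,180:340],None,fx=4,fy=4,interpolation=cv2.INTER_CUBIC))
```

```text
24.01830641331082 [-2.33408742 -2.7539323  10.90303443] 16.7417
23.5565530717773 [-0.79642397 -0.13829542 -1.32183243] [0.55470042 0.22307132 0.11922114] 17.8083
```

View pics/z7.png

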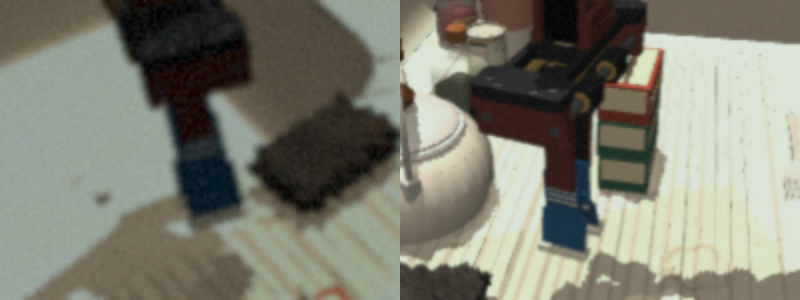

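View pics/z7b.png

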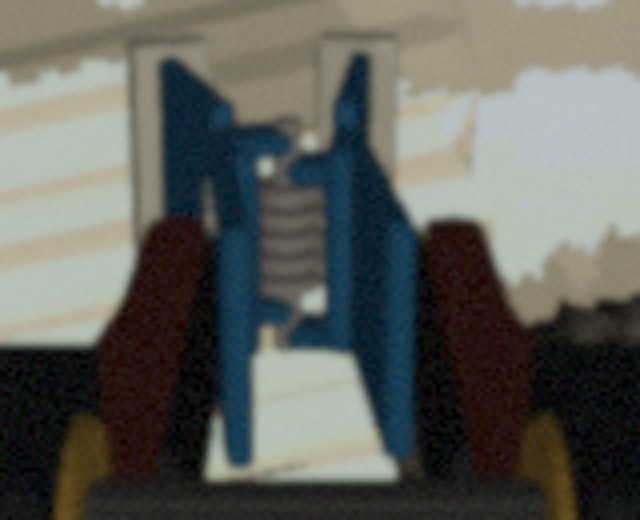

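The clip is fully open at 24 mm and lifted. In the wrist crop, though, the lips' midpoint is at column ~246 and the wing tops' at ~260, so it leans about 5° in the grip. I'll move it above the fin and check the lean along the pin with the side camera.

Run:
```python
from h import *
p=get_tcp_pos(); movel([p[0],p[1],0.27],v=0.15)
move_pose([0.528,-0.005,0.27],down(np.radians(-3.9))); wait(.3)
print(get_grip_width()*88,get_ft_force(),get_tcp_pos(),get_time())
np.save('T8.npy',toolT());snap('wrist','w8');snap('scene','s8');snap('side','d8')
im=cv2.imread('pics/w8.png')
a=cv2.imread('pics/s8.png')[80:230,130:290];b=cv2.imread('pics/d8.png')[60:210,210:370]
cv2.imwrite('pics/z8.png',np.hstack([cv2.resize(a,(400,375),interpolation=2),cv2.resize(b,(400,375),interpolation=2)]))
cv2.imwrite('pics/z8b.png',cv2.resize(im[150:300,180:340],None,fx=4,fy=4,interpolation=cv2.INTER_CUBIC))
```

```text
23.854671423813887 [ 0.08118523 -0.3275058  -1.21962567] [ 0.52813511 -0.00424513  0.26987845] 20.3667
```

View pics/z8.png

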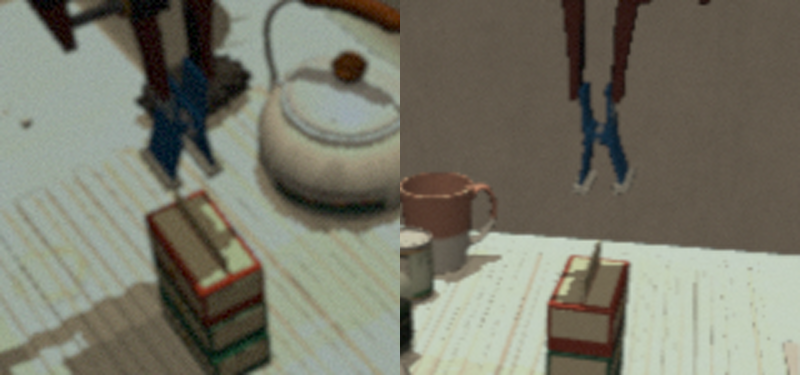

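View pics/z8b.png

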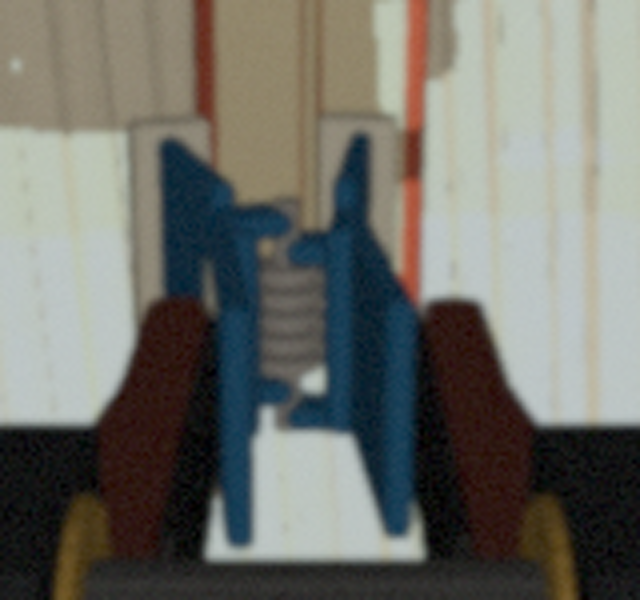

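The lean is stable at about 6°, with the jaws towards tool −x. I'll tilt the tool 6° about the pin axis to hang the clip upright over the fin, then compare it with the fin in the pictures.

```bash
cat >> h.py <<'E'
def tiltpose(grip,yaw,tilt):
    w,x,y,z=down(yaw); M=R.from_quat([x,y,z,w]).as_matrix()
    ty=M[:,1]
    M=R.from_rotvec(ty*tilt).as_matrix()@M
    x,y,z,w=R.from_matrix(M).as_quat()
    return np.array(grip)+0.019*M[:,2], np.array([w,x,y,z]), M
E
python3 - <<'E'
from h import *
p,q,M=tiltpose([0.5282,-0.0038,0.275],np.radians(-3.9),np.radians(6))
print(M[:,2]); assert M[2,2]<-.99
if M[0,2]<0: p,q,M=tiltpose([0.5282,-0.0038,0.275],np.radians(-3.9),np.radians(-6)); print(M[:,2])
move_pose(p,q); wait(.3)
print(get_grip_width()*88,get_ft_force(),get_tcp_pos(),p,get_time())
np.save('T9.npy',toolT());snap('wrist','w9');snap('scene','s9');snap('side','d9')
im=cv2.imread('pics/w9.png')
a=cv2.imread('pics/s9.png')[80:230,130:290];b=cv2.imread('pics/d9.png')[80:200,240:350]
cv2.imwrite('pics/z9.png',np.hstack([cv2.resize(a,(320,300),interpolation=2),cv2.resize(b,None,fx=4.2,fy=4.2,interpolation=2)[:300*2]]) if False else cv2.resize(b,None,fx=5,fy=5,interpolation=2))
cv2.imwrite('pics/z9b.png',cv2.resize(im[100:300,170:340],None,fx=3,fy=3,interpolation=cv2.INTER_CUBIC))
E
```

```text
[ 0.1042864  -0.00710953 -0.9945219 ]
23.704282887664693 [ 0.17215281  0.04147609 -0.95008385] [ 0.53092041 -0.00402516  0.25656145] [ 0.53018144 -0.00393508  0.25610408] 21.0917
```

View pics/z9.png

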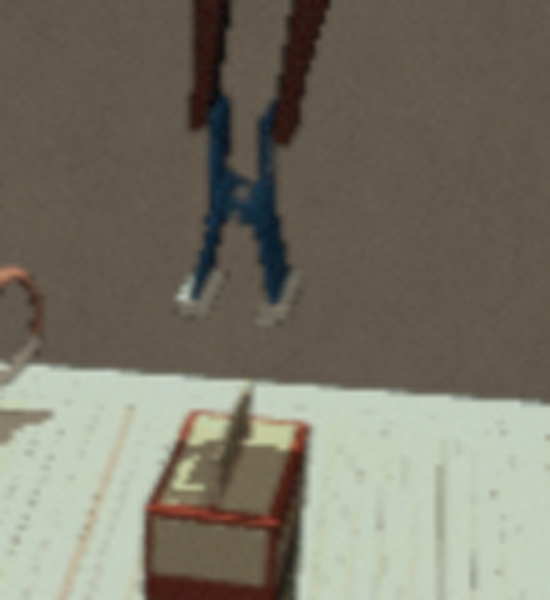

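View pics/z9b.png

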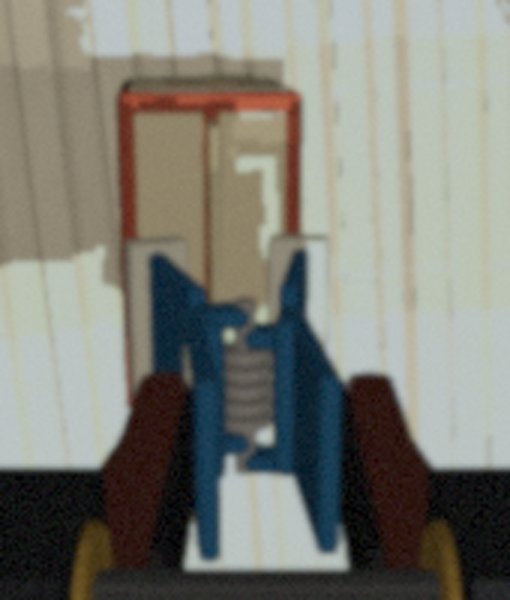

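Run:
```python
from h import *
T=np.load('T9.npy');c=cam('wrist',T);d=cam('side')
g=(T@[0,0,-.019,1])[:3];print('grip',g)
u=np.array([np.sin(np.radians(3.9)),np.cos(np.radians(3.9)),0]);v=np.array([u[1],-u[0],0]) # u along fin, v across
ctr=g+np.array([0,0,-.066])-.0013*u
for s in(-1,1):
    print('inner edge',s,'side near/far',(proj(d,[ctr+v*s*.0105+u*.022,ctr+v*s*.0105-u*.022])-[240,80])*5, 'wrist +y end',(proj(c,[ctr+v*s*.0105+u*.022,ctr+[0,0,.007]+v*s*.0105+u*.022])-[170,100])*3)
f=np.array([.5282,-.0051,.157])
print('fin top ends side',(proj(d,[f+u*.042,f-u*.042])-[240,80])*5,'wrist',(proj(c,[f+u*.042,f])-[170,100])*3)
```

```text
grip [ 0.52893603 -0.00388982  0.27545705]
inner edge -1 side near/far [[246.23215045 321.83261527]
 [262.86731302 283.82095414]] wrist +y end [[185.20397427 235.34366364]
 [186.13102717 241.71638513]]
inner edge 1 side near/far [[194.64168353 316.94594014]
 [213.76800272 279.37106275]] wrist +y end [[275.47475898 233.29328172]
 [279.02166831 239.55078709]]
fin top ends side [[208.40283868 458.2244467 ]
 [241.91524168 377.21967389]] wrist [[213.79458656 124.8918874 ]
 [215.7286655  272.17129362]]
```

The clip now hangs upright, and the wrist-view lip edges match the prediction within 1 mm: inner edges at crop 185 and 272, fin at about 211. I'll descend partway with a force stop and check.

Run:
```python
from h import *
def go(z,v,uf=None):
    p,q,M=tiltpose([0.5285,-0.0038,z],np.radians(-3.9),np.radians(6)); 
    if M[0,2]<0: p,q,M=tiltpose([0.5285,-0.0038,z],np.radians(-3.9),np.radians(-6))
    return movel(p,frame=q,v=v,until_force=uf)
go(.235,.08); wait(.1); print(go(.216,.03,3)); wait(.2)
T=toolT();print(get_grip_width()*88,get_ft_force(),T@[0,0,-.019,1],get_time())
np.save('T10.npy',T);snap('wrist','w10');snap('side','d10');snap('scene','s10')
b=cv2.imread('pics/d10.png')[105:205,240:350];cv2.imwrite('pics/z10.png',cv2.resize(b,None,fx=6,fy=6,interpolation=2))
b=cv2.imread('pics/s10.png')[140:240,170:270];cv2.imwrite('pics/z10s.png',cv2.resize(b,None,fx=5,fy=5,interpolation=2))
im=cv2.imread('pics/w10.png');cv2.imwrite('pics/z10b.png',cv2.resize(im[90:300,170:340],None,fx=2.5,fy=2.5,interpolation=cv2.INTER_CUBIC))
```

```text
False
23.958299404182167 [ 0.39001141 -0.18974584 -1.19646462] [ 0.52864065 -0.00379993  0.21619134  1.        ] 22.975
```

View pics/z10.png

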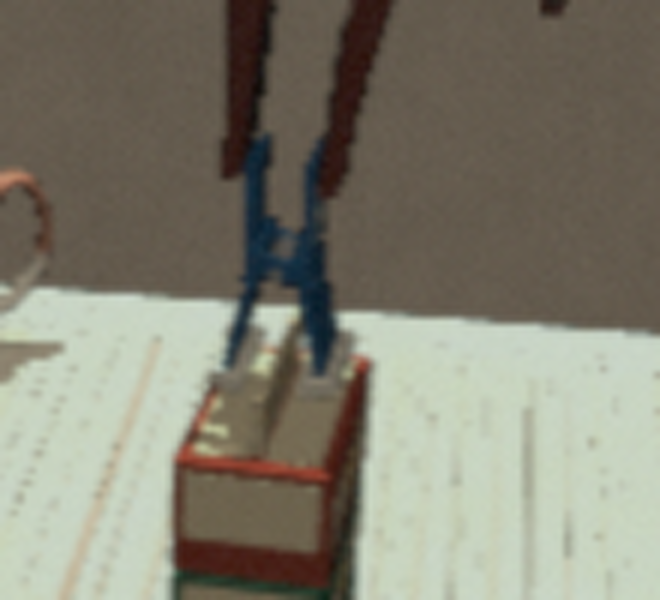

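View pics/z10b.png

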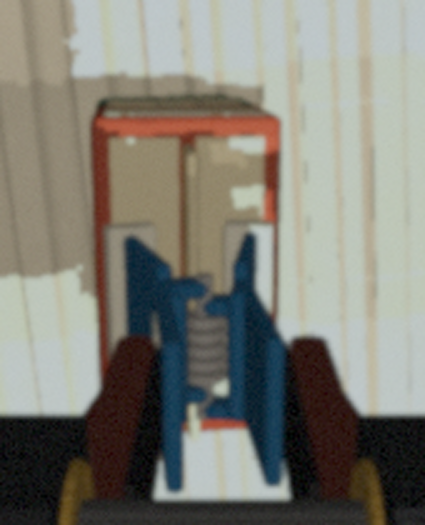

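View pics/z10s.png

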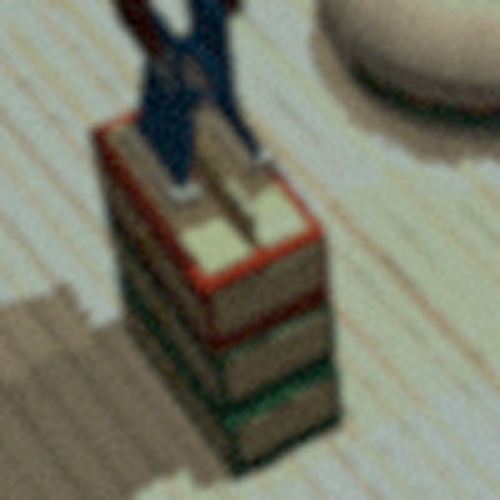

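The clip straddles the fin with a clear gap on each side. In the side crop, the lips' near bottom ends are at (230,385) and (320,395), and the fin lies between them. Next, a height check against the projections.

```bash
python3 - <<'E'
from h import *
T=np.load('T10.npy');d=cam('side');s=cam('scene');c=cam('wrist',T)
u=np.array([np.sin(np.radians(3.9)),np.cos(np.radians(3.9)),0]);v=np.array([u[1],-u[0],0])
g=(T@[0,0,-.019,1])[:3]-.0013*u
f=np.array([.5282,-.0051,.157])
k=lambda P:((proj(d,P)-[240,105])*6).round(0).tolist()
ks=lambda P:((proj(s,P)-[170,140])*5).round(0).tolist()
print('fin ends',k([f+u*.042,f-u*.042]),ks([f-u*.042]))
for z in(.145,.150,.155,.160):
    q=g.copy();q[2]=z
    print(z,'L,R outer near',k([q+v*.024+u*.022,q+v*.0105+u*.022,q-v*.0105+u*.022,q-v*.024+u*.022]),'scene -y ends',ks([q+v*.0105-u*.022,q-v*.0105-u*.022,q-v*.024-u*.022]))
o=f-[0,0,.022];print('carton top corners side',k([o+u*.05+v*.028,o+u*.05-v*.028]),'scene',ks([o-u*.05+v*.028,o-u*.05-v*.028]))
E
python3 - <<'E'
import cv2
b=cv2.imread('pics/d10.png')[145:190,265:315];cv2.imwrite('pics/z11.png',cv2.resize(b,None,fx=14,fy=12,interpolation=2))
E
```

```text
fin ends [[250.0, 400.0], [290.0, 303.0]] [[251.0, 206.0]]
0.145 L,R outer near [[191.0, 399.0], [228.0, 403.0], [288.0, 409.0], [326.0, 414.0]] scene -y ends [[252.0, 181.0], [205.0, 203.0], [174.0, 218.0]]
0.15 L,R outer near [[191.0, 386.0], [229.0, 390.0], [288.0, 396.0], [327.0, 401.0]] scene -y ends [[251.0, 172.0], [204.0, 195.0], [173.0, 209.0]]
0.155 L,R outer near [[191.0, 373.0], [229.0, 377.0], [289.0, 383.0], [328.0, 388.0]] scene -y ends [[250.0, 164.0], [203.0, 186.0], [172.0, 201.0]]
0.16 L,R outer near [[192.0, 360.0], [230.0, 364.0], [290.0, 370.0], [329.0, 374.0]] scene -y ends [[249.0, 155.0], [201.0, 178.0], [170.0, 193.0]]
carton top corners side [[163.0, 459.0], [325.0, 478.0]] scene [[328.0, 225.0], [202.0, 287.0]]
```

View pics/z11.png

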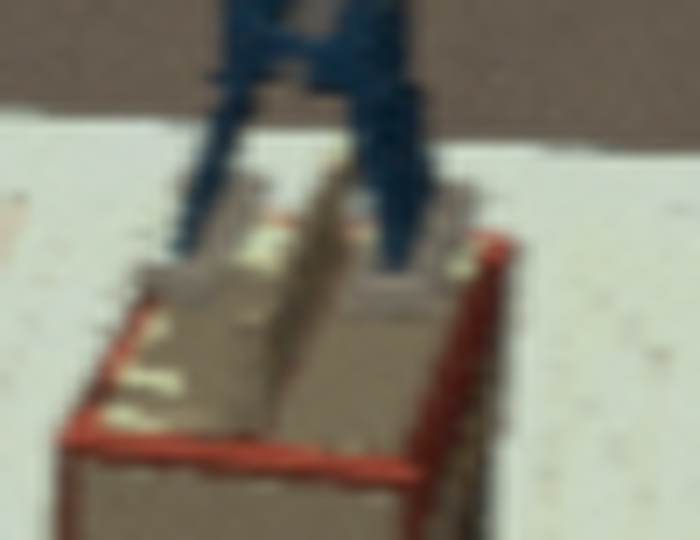

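The observed lips match the z = 0.150 prediction once I apply the small camera offset seen on the carton corners. They are centred on the fin. I'll lower 7 mm more, so the lip edges sit 14 mm below the fin's top and about 8 mm above the carton.

Run:
```python
from h import *
def go(z,v,uf=None):
    p,q,M=tiltpose([0.5285,-0.0038,z],np.radians(-3.9),np.radians(6)); 
    if M[0,2]<0: p,q,M=tiltpose([0.5285,-0.0038,z],np.radians(-3.9),np.radians(-6))
    return movel(p,frame=q,v=v,until_force=uf)
print(go(.209,.02,3)); wait(.4)
T=toolT();print(get_grip_width()*88,get_ft_force(),T@[0,0,-.019,1],get_time())
snap('side','d12');snap('scene','s12');im=snap('wrist','w12')[:,:,::-1]
b=cv2.imread('pics/d12.png')[145:190,265:315];cv2.imwrite('pics/z12.png',np.hstack([cv2.resize(b,(450,405),interpolation=2),cv2.resize(im[110:275,170:310],(344,405),interpolation=2)]))
```

```text
False
23.87781238321892 [ 0.56082019  0.57529369 -0.42064731] [ 0.52853919 -0.0038018   0.20906631  1.        ] 24.025
```

View pics/z12.png

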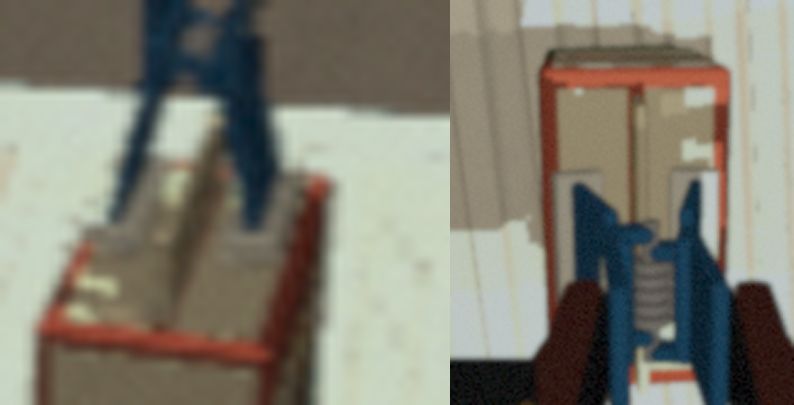

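View pics/s12.png

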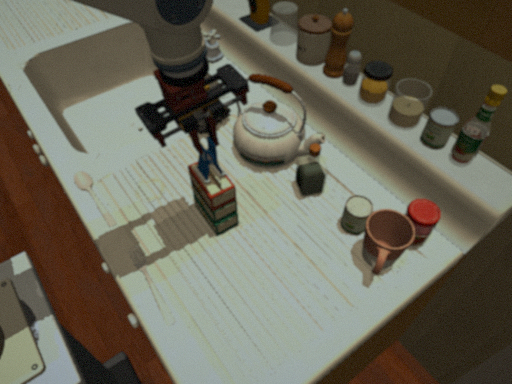

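The picture shows the lips on both sides of the fin with gaps, and the column straight. Before handing in, I'll check that the vertical force reading is only noise.

Run:
```python
from h import *
F=[]
for _ in range(10): wait(.05);F.append(get_ft_force())
print(np.mean(F,0),np.std(F,0),get_grip_width()*88)
```

```text
[-0.10630528 -0.02266394 -0.43454986] [0.58797382 0.484071   0.40559002] 23.97518332475763
```

Run:
```python
from h import *
def go(z,v,uf=None):
    p,q,M=tiltpose([0.5285,-0.0038,z],np.radians(-3.9),np.radians(6)); 
    if M[0,2]<0: p,q,M=tiltpose([0.5285,-0.0038,z],np.radians(-3.9),np.radians(-6))
    return movel(p,frame=q,v=v,until_force=uf)
def av():
    wait(.3);F=[]
    for _ in range(20): wait(.05);F.append(get_ft_force())
    print(np.mean(F,0),get_time())
av(); go(.2115,.02); av()
```

```text
[-0.04066869 -0.07927715 -0.82826236] 25.975
[ 0.27806018  0.16788381 -0.87045682] 27.55
```

The average is -0.83 N lowered and -0.87 N raised. Both equal the clip's weight, so nothing is touching. I'll return to depth and hand in.

Run:
```python
from h import *
p,q,M=tiltpose([0.5285,-0.0038,.2095],np.radians(-3.9),np.radians(6)); 
if M[0,2]<0: p,q,M=tiltpose([0.5285,-0.0038,.2095],np.radians(-3.9),np.radians(-6))
print(movel(p,frame=q,v=.02,until_force=3)); wait(.4)
print(toolT()@[0,0,-.019,1],get_grip_width()*88,get_ft_force(),get_time())
snap('side','d13'); print(job_done())
```

```text
False
[ 0.52850485 -0.0037655   0.20950555  1.        ] 24.03376792503889 [ 0.37096971 -0.18937084 -0.15873645] 28.2
the job is handed in; nothing more can be done
None
```

The opened carton is on the column and released, and the clip is held squeezed open over the middle of the fin. I handed the job in at about 28 s. No verdict is reported.

- **Stack:** by the wrist camera, the carton's centre is (0.528, −0.005) with yaw −3.9°. The column measured (0.528, −0.005) with yaw −3.7° to −4.0°, so they agree within about 1 mm. The scene and side pictures showed it flush.
- **Clip:** it is squeezed to its stop, 24.0 mm across the wings. The jaws are centred on the fin to about 1 mm, leaving roughly 9 mm on each side of the card. The lip edges are about 13.5 mm below the fin's top and about 8 mm above the carton.
- **Contact check:** the averaged vertical force was the same with the clip at this depth and 2.5 mm higher (−0.83 and −0.87 N). That is just the clip's weight, so nothing was touching.

**Off nominal:**
- **Lean in the grip:** the clip sat about 6° off upright when I lifted it, so I tilted the tool 6° to hang it upright.
- **Camera offset:** the side camera disagreed with the wrist camera by about 2 px, within its stated calibration.
- **Force noise:** single force readings were noisy by about 0.4 to 0.6 N.

I took a last side picture just before handing in but did not view it. The last views I inspected, at nearly the same depth, showed the column straight and everything else where it was.

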